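# Seat a valve block and snap its toggle clamp shut

### The job

Without grasping or lifting anything, push the valve block along the guide rails of the clamping fixture until it is fully home against the stop. Then push the clamp's handle over past centre, so that it snaps shut and its rubber pad holds the block down. Leave everything else on the bench where it is.

Things in the scene. Friction and masses are not known exactly. Their poses are not given: they have to be found in the camera images.
- fixture: Steel fixture bolted to the bench. Origin on the bench under the middle of the stop's face; +x along the guide rails from block to stop and clamp, z up. Plate x = -135 to 80 mm, 140 mm wide, top at z = 12 mm. Rails x = -130 to 0, tops at 24 mm, 65 mm apart inside. Stop: bar 66 mm wide, x = 0 to 12, top at 40 mm. Behind it two cheeks carry the clamp (x = 18 to 52, top at 98 mm).
- block: Loose aluminium valve block, 70 (its x) x 60 x 50 mm tall, 0.4 to 0.8 kg, two dark round cartridges (16 mm tall) on the half of its top away from the stop. On the plate between the rails, 25 to 50 mm short of the stop; slides with a push of 2 to 6 N. Origin at the centre of its underside, axes as the fixture's; home, its origin is at x = -35 mm in the fixture's frame.
- clamp_pivot (a point): Hinge axis of the toggle clamp (along the fixture's y), at x = 35 mm in the fixture's frame, behind the stop, 85 mm above the bench; axes as the fixture's. Shut, the clamp's spring alone keeps it shut.
- handle_end (a point): End of the clamp's straight handle, 110 mm from the pivot axis; moves with it. Outer 50 mm: black grip, 20 mm thick, its round end reaching 9 mm past this point; below it a 12 mm rod. Open, the handle leans 0.75 rad from vertical towards the fixture's +x, away from the block; shut, about 0.45 rad towards -x, over the block.
- clamp (a joint): Clamp angle, rad: 0 = open (handle leaning away from the block, arm raised); grows as the handle's end is pushed towards the block (fixture's -x). An over-centre spring holds it open below about 0.6 and snaps it shut past it; a level push on the handle's end takes up to 7 N at first, falling to 0 at centre. With the block home the pad meets it and it stops at about 1.2; with no block under the pad it goes on to 1.35.
- pad_face (a point): Middle of the rubber face of the rubber-footed pressure screw, 16 mm across, at the end of the clamp's arm. Shut, it presses on the block's top 17 mm from the stop's face; open, it is raised above the stop, lowest point about 120 mm above the bench.
- plug: loose dark steel screw plug, 32 mm tall, 20 mm across, standing on the fixture's plate beside a guide rail; origin at its underside. Leave alone
- fitting: loose brass fitting, 34 mm tall, 24 mm across, standing on the bench near the handle end of the fixture; origin at its underside. Leave alone
- screwdriver: loose screwdriver lying along the far side of the fixture. Leave alone
- spare_block: loose smaller aluminium block, 45 x 40 x 35 mm tall, on the bench before the open end of the guide rails, not on the fixture; origin at the centre of its underside. Leave alone
- jar: loose closed grey jar, 60 mm across, 75 mm tall, at one side of the bench. Leave alone
- spool: loose steel valve spool, 40 mm across, 60 mm tall, at one side of the bench. Leave alone
Not all that is in view belongs to the job. Leave any blue or orange look-alike of the block alone.

How it is judged (in metres and radians):
On the way, in this order (a step that is already met when the one before it is completed fails the run):
1. the block is home against the stop (within 4 mm) with the clamp still open (x of block in the frame of fixture between -0.039 and -0.031 m and value of joint clamp below 0.45 rad), for 0.2 s.
2. the clamp has been flipped past centre (value of joint clamp above 1 rad), for 0.1 s.
At the end, for the whole second after the job is handed in: The block stands flat on the plate within 4 mm of the stop, at rest, and the clamp is shut by its own spring with its pad pressing on the block's top (over 0.8 N; clamp angle 1.10 to 1.27 rad) (x of block in the frame of fixture between -0.039 and -0.031 m and value of joint clamp between 1.1 and 1.27 rad and contact force between clamp_c0 and block above 0.8 N and angle between block's own z axis and vertical below 0.05 rad and height (world z) of block below 0.017 m and linear speed of block below 0.02 m/s); the robot touches nothing.
It fails at once if the valve block is lifted off the plate (over 8 mm) or tipped (over 0.25 rad) (height (world z) of block above 0.02 m or angle between block's own z axis and vertical above 0.25 rad).
It fails at once if one of the bystanders is shifted by more than 12 mm (distance of any of plug, fitting, screwdriver, spare_block, jar, spool from where it was at the start of the episode above 0.012 m).
It also fails if it takes over 50 s, if anything falls off the work surface, if the arm or the gripper's body presses on something with over 40 N, if the wrist force passes 120 N, or if a joint passes its speed limit or range.

### The arm

A 6-joint arm with a two-finger parallel gripper is mounted at the origin on the work surface. World frame = base frame: x ahead of the robot, y to its left, z up, the work surface at z = 0. Lengths are in mm, angles in rad, forces in N, time in s.
With the tool pointing down it reaches from about 275 to 750 mm from the base axis. Payload 10.2 kg.
Tool frame: the origin (TCP) lies at the very end of the fingers, on their centre line; the grasp point (between the pads) lies ctrl.grip_depth behind it (ctrl.grip_depth is the distance from the TCP to the grasp point, in mm); z points along the fingers, y is the direction in which the jaws open and shut (so a half turn about z gives the same grasp; the last joint's range is limited). The gripper opens to 85 mm and grips with 20 to 120 N. Pads are 22 mm wide; open, the fingers measure 114 mm over their backs; the gripper's body (76 mm by 85 mm) begins 54 mm behind the grasp point. The pads swing forward as they close: fully open they stand 13 mm farther back than shut.
Start: joints at [0.937, 0.313, 1.498, -0, 1.331, -0.223], TCP at [209.668, 481.321, 203.894] pointing down, gripper open.
Joint ranges: [-2.94, 2.94], [-0.97, 2.17], [0.19, 2.56], [-1.23, 4.37], [0.02, 3.11], [-2.88, 2.88]. Speed limits (rad/s): [2.39, 2.39, 3.01, 3.14, 3.14, 3.14].

### API

Orientations are given as a unit quaternion [w, x, y, z].
In Python, from rig import telemetry, eyes, ctrl, nets gives the robot as it stands. The module is installed in compiled form; this text tells all that it offers.
- The arm moves only by the tool drive_tool, never from a script. Its argument "series" is text: rows parted by semicolons, each of 7 numbers parted by spaces: the shift along the tool's x, y, z normalised to -1 to 1, where 1 is 0.12 m, then the turn, a rotation vector about the tool's x, y, z normalised to -1 to 1, where 1 is 0.5 rad, then the opening, from 0 (shut) to 1 (fully open). In form: tx ty tz wx wy wz hand; .... A call has 1 to 20 rows; each row is the pose to reach, as a shift and turn from the pose measured when the call began, along the tool's axes at that moment; what a row does not reach only later rows make up. A row lasts 1/10 s, in which the tool goes at most 50 mm and 8.59 degrees, less where a joint would pass 70% of its speed; a pose out of reach is approached as far as the arm can. A call with a number of a shift or a turn outside -1 to 1 is refused whole. A call with a gripper value outside its range is refused whole. The fingers move at their own pace and stop on an object; "newtons" is the grip in N (left out, the last holds). Time passes only in rows, so rows that repeat a pose let the fingers close. It gives the time, the measured TCP pose, the force and the opening at its end, in the units of the state.
- telemetry.sense(): the state, without advancing time (a new reading comes with each control period).
- eyes.capture(name): name is "scene" or "top" or "wrist"; returns a dict with "frame" (384x512x3 uint8, red, green, blue), "fx", "fy", "cx", "cy" (pixels), "D" ([k1, k2, p1, p2, k3] as OpenCV has them; the pictures are not rectified), "view" (4x4, takes a point from world to camera coordinates). Camera axes: x right, y up, looking along -z (the intrinsics and any distortion apply to the point x, -y, -z); pixel columns grow to the right and rows downward; lengths in mm; the calibration is good to about 2 mm. A picture is of the moment at which its call begins. There is no depth.
- ctrl.finish_job(): hands the job in, once; it reports no verdict.
Trained networks look in a picture, given as the dict that the camera call returned (one of the last four; its "shot" number tells which), for a name from the list of things; names that differ only in an ending like _2 or _b are one class to them, and where a whole thing is asked for, a point or a joint stands for the part that bears it (a point fixed in the world has none). Each returns a list of dicts, best first, with "confidence" (0 to 1); they miss things now and then, are a little off and sometimes report something else, mostly with a low value. They report only what shows in the picture. A call takes as long as a camera call. They do not tell look-alikes from the thing itself.
- nets.spot_in(name, picture): "rect" ([left, top, right, bottom] in pixels, round what is visible of it).
The state is a dict: "time_s": time; "joints": joint angles; "dq": joint speeds; "tau": joint torques, N m; "eef_pos": TCP position; "ee_rot": TCP orientation; "force": force on the tool from outside, world axes, zero at the start; "wrist_torque": the same for the moment, N m; "grip_width": opening from 0.0 (shut) to 1.0 (fully open).
Only numpy, scipy, OpenCV 4.12 (cv2) and the standard library are available. Lean on these libraries where they do the work, as an engineer would, in place of code of your own. Each camera call takes 0.05 s, during which the arm holds its last target. There are 200 camera calls.

## Working session

There is one attempt and no reset: what is moved stays moved. The work goes in short steps, Python scripts to look and compute and a tool call to move; the robot and the scene stay as the last step left them, time stands still between calls to the robot, and variables do not carry over. Pictures are saved under pics/ and viewed, about 8 in all and at most 12, crops included, and the job is handed in when it is done.

Besides the shell and the picture viewer there is one more tool, called after "Call:" as name(argument=value, ...), one argument or row to a line, values as JSON. drive_tool: Moves the arm, as the interface text tells. Scaled input: -1 to 1 covers 0.12 m each way for a shift and 0.5 rad each way for a turn. Its arguments: {"type":"object","properties":{"series":{"type":"string"},"newtons":{"type":"number"}},"required":["series"]}

```bash
mkdir -p pics; cat > h.py <<'E'
import numpy as np, cv2
from rig import telemetry, eyes, ctrl, nets
def K(p): return np.array([[p['fx'],0,p['cx']],[0,p['fy'],p['cy']],[0,0,1.]])
def ray(p,uv):
    n=cv2.undistortPoints(np.array([[uv]],float),K(p),np.array(p['D'],float))[0,0]
    V=np.array(p['view']); R=V[:3,:3]; o=-R.T@V[:3,3]
    return o,R.T@np.array([n[0],-n[1],-1.])
def at_z(p,uv,z):
    o,d=ray(p,uv); return o+d*(z-o[2])/d[2]
def proj(p,X):
    V=np.array(p['view']); c=(V[:3,:3]@np.atleast_2d(X).T).T+V[:3,3]
    c=c*[1,-1,-1]
    return cv2.projectPoints(c,np.zeros(3),np.zeros(3),K(p),np.array(p['D'],float))[0][:,0]
def save(p,n,s=1.5): cv2.imwrite('pics/'+n,cv2.resize(p['frame'][:,:,::-1],None,fx=s,fy=s))
E
python3 - <<'E'
from h import *
for n in ['scene','top']:
    p=eyes.capture(n); save(p,n+'0.png')
    for t in ['fixture','block','clamp_pivot','handle_end','plug','fitting','spare_block','jar','spool','screwdriver']:
        for r in nets.spot_in(t,p)[:2]: print(n,t,np.round(r['rect']),round(r['confidence'],2), np.round(at_z(p,[(r['rect'][0]+r['rect'][2])/2,(r['rect'][1]+r['rect'][3])/2],20)))
print(telemetry.sense())
E
```

```text
scene fixture [190. 189. 268. 252.] 0.79 [527. -97.  20.]
scene fixture [218. 212. 228. 220.] 0.74 [ 495. -104.   20.]
scene block [195. 213. 218. 236.] 0.88 [ 515. -171.   20.]
scene block [180. 185. 203. 211.] 0.75 [ 349. -169.   20.]
scene clamp_pivot [191. 190. 269. 257.] 0.96 [542. -98.  20.]
scene handle_end [225. 188. 271. 214.] 0.5 [457.   9.  20.]
scene plug [222. 212. 226. 224.] 0.61 [ 508. -106.   20.]
scene plug [369. 179. 377. 197.] 0.6 [587. 489.  20.]
scene fitting [190. 187. 268. 251.] 0.56 [518. -93.  20.]
scene fitting [274. 212. 275. 220.] 0.36 [573.  55.  20.]
scene spare_block [151. 233. 168. 250.] 0.57 [ 528. -333.   20.]
scene jar [106. 258. 126. 289.] 0.69 [ 606. -481.   20.]
scene spool [371. 179. 381. 196.] 0.54 [591. 501.  20.]
top fixture [252. 164. 336. 224.] 0.62 [ 552. -117.   20.]
top block [303. 252. 333. 270.] 0.65 [ 351. -185.   20.]
top block [303. 178. 334. 212.] 0.61 [ 549. -191.   20.]
top clamp_pivot [249. 163. 334. 223.] 0.75 [ 556. -109.   20.]
top clamp_pivot [252. 162. 295. 188.] 0.44 [612. -56.  20.]
top handle_end [251. 166. 297. 184.] 0.
[... 335 characters left out ...]
.] 0.58 [ 672. -127.   20.]
{'time_s': 1.1, 'joints': array([ 9.36572691e-01,  3.12906647e-01,  1.49771982e+00,  4.82616221e-06,
        1.33098271e+00, -2.23411918e-01]), 'dq': array([ 0.00080111, -0.00159921, -0.00099019, -0.00102167, -0.0010447 ,
       -0.00026398]), 'tau': array([-2.26866992e-03, -4.12157428e+01, -2.59895450e+01, -3.01597083e-04,
        5.06224060e-04,  5.81996164e-05]), 'eef_pos': array([209.67795311, 481.31383187, 203.88330293]), 'ee_rot': array([-5.56663654e-06,  2.03965065e-01,  9.78978167e-01, -6.53830962e-06]), 'force': array([ 0.24629606, -0.51277249, -0.8441839 ]), 'wrist_torque': array([-0.04633049, -0.0047108 ,  0.02221242]), 'grip_width': 1.0011063147100123}
```

View pics/scene0.png

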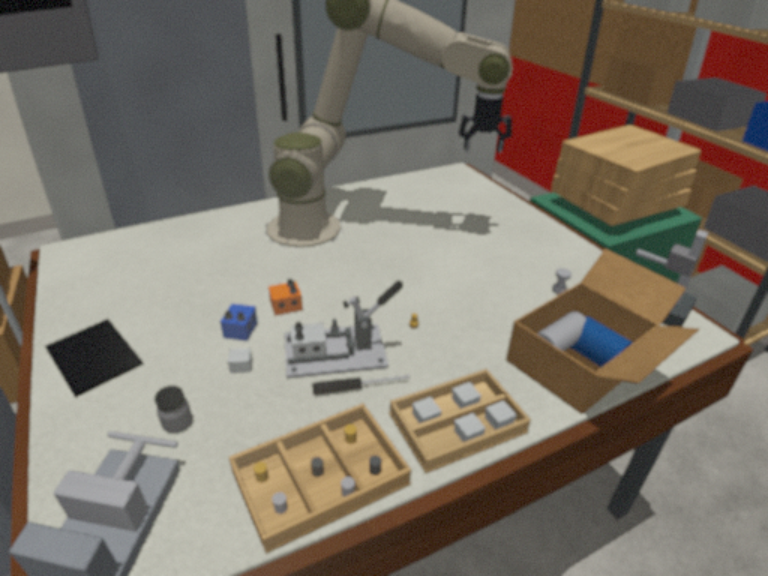

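View pics/top0.png

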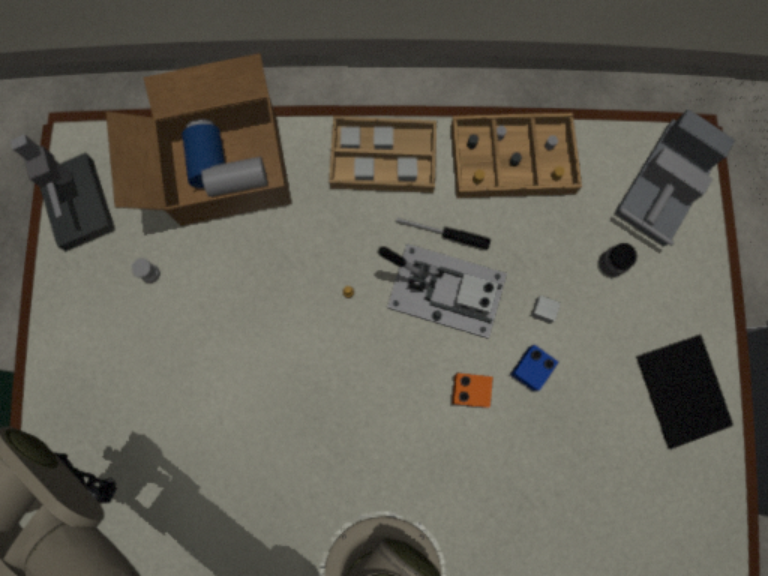

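The scene view shows the fixture at about (335,340) in the 1.5x picture, with the handle up to the right. In the top view the plate corners are at about (407,245), (505,268), (490,336) and (388,308). The stop and clamp are on the left (+y) side, and the orange and blue look-alikes lie below. I'll fit the fixture pose to these corners.

```bash
python3 - <<'E'
from h import *
from scipy.optimize import least_squares
p=eyes.capture('top'); q=eyes.capture('scene')
M=np.array([[80,-70,12],[-135,-70,12],[-135,70,12],[80,70,12.]])
uv=np.array([[407,245],[505,268],[490,336],[388,308]])/1.5
def W(s,M):
    c,t=np.cos(s[2]),np.sin(s[2]); return np.c_[s[0]+c*M[:,0]-t*M[:,1],s[1]+t*M[:,0]+c*M[:,1],M[:,2]]
r=least_squares(lambda s:(proj(p,W(s,M))-uv).ravel(),[560,-110,1.35]); s=r.x
print(s,r.fun.round(1))
P=np.vstack([M,[[0,-33,40],[0,33,40],[35,0,85],[110,0,165.5]]])
ims=[]
for c in (p,q):
    f=c['frame'][:,:,::-1].copy()
    k=proj(c,W(s,P)); x0,y0=(k.min(0)-25).astype(int)
    f=cv2.resize(f[y0:y0+110,x0:x0+135],None,fx=5,fy=5,interpolation=cv2.INTER_CUBIC)
    for a in k: cv2.circle(f,tuple(int(v) for v in (a-[x0,y0]+.5)*5),4,(0,0,255),1)
    cv2.imwrite(f'pics/fit_{c["shot"]}.png',f); print(c['shot'],x0,y0)
    ims.append(f[:,:550])
h=min(i.shape[0] for i in ims); 
cv2.imwrite('pics/fit.png',cv2.resize(np.hstack([i[:h] for i in ims]),(800,int(h*800/1100))))
st=telemetry.sense(); print(st['time_s'],ctrl.grip_depth)
# tool axes for aims
from scipy.spatial.transform import Rotation as R
qq=st['ee_rot']; Rt=R.from_quat([*qq[1:],qq[0]]); print(Rt.as_matrix().round(3))
v=W(s,np.array([[-60,0,0.]]))[0]; v[2]=300
print('above',v,'tool shift/120',Rt.inv().apply(v-st['eef_pos'])/120)
E
```

```text
[ 565.80199336 -104.69136579    1.31255394] [-1.4 -1.   0.9  1.1  0.7 -0.4 -0.3  0.3]
3 229 137
4 163 163
1.2 18.700000000000003
[[-0.917  0.399  0.   ]
 [ 0.399  0.917  0.   ]
 [ 0.     0.    -1.   ]]
above [ 550.47909668 -162.70178586  300.        ] tool shift/120 [-4.74698623 -3.78618524 -0.8010214 ]
```

View pics/fit.png

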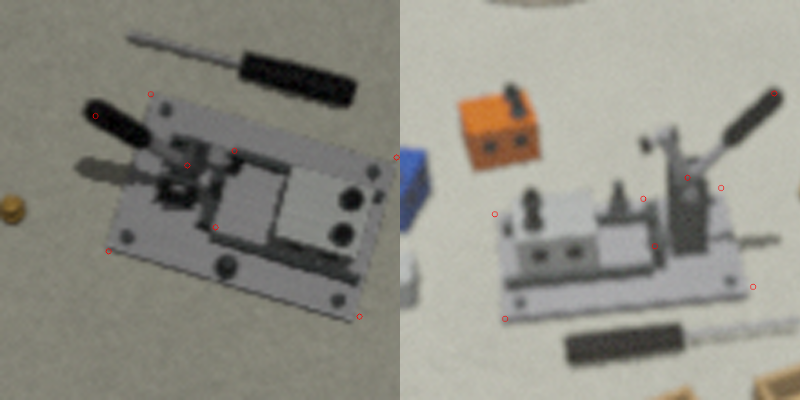

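The fit agrees in both views to a few mm: fixture origin about (566,-105), yaw 1.31. Moving over the block with the jaws shut and tool x along the rails.

Call:
drive_tool(
  series="-1 -0.8 -0.8 0 0 1 0;-1 -0.8 -0.8 0 0 1 0;-1 -0.8 -0.8 0 0 1 0;-1 -0.8 -0.8 0 0 1 0;-1 -0.8 -0.8 0 0 1 0;-1 -0.8 -0.8 0 0 1 0",
  newtons=60,
)

```text
time_s: 1.8
eef_pos: [281.4, 345.4, 299.8]
ee_rot: [-0.0, 0.44, 0.898, 0.0]
force: [0.6, 0.2, -0.1]
grip_width: 0.002
```

Call:
drive_tool(
  series="-1 -0.2 0 0 0 1 0;-1 -0.2 0 0 0 1 0;-1 -0.2 0 0 0 1 0;-1 -0.2 0 0 0 1 0;-1 -0.2 0 0 0 1 0",
)

```text
time_s: 2.3
eef_pos: [335.7, 236.2, 298.9]
ee_rot: [-0.001, 0.648, 0.761, -0.001]
force: [-1.3, -0.4, 0.2]
grip_width: 0.002
```

Call:
drive_tool(
  series="-1 0.4 0 0 0 0.84 0;-1 0.4 0 0 0 0.84 0;-1 0.4 0 0 0 0.84 0;-1 0.4 0 0 0 0.84 0;-1 0.4 0 0 0 0.84 0",
)

```text
time_s: 2.8
eef_pos: [402.0, 126.1, 298.2]
ee_rot: [-0.001, 0.792, 0.611, -0.001]
force: [-0.8, 0.6, -0.4]
grip_width: 0.003
```

Call:
drive_tool(
  series="-1 0.9 0 0 0 0 0;-1 0.9 0 0 0 0 0;-1 0.9 0 0 0 0 0;-1 0.9 0 0 0 0 0;-1 0.9 0 0 0 0 0",
)

```text
time_s: 3.3
eef_pos: [476.2, -16.8, 297.3]
ee_rot: [-0.002, 0.791, 0.611, -0.001]
force: [-0.7, 0.4, 0.2]
grip_width: -0.002
```

Call:
drive_tool(
  series="-1 0.9 0 0 0 0 0;-1 0.9 0 0 0 0 0;-1 0.9 0 0 0 0 0;-1 0.9 0 0 0 0 0;-1 0.9 0 0 0 0 0",
)

```text
time_s: 3.8
eef_pos: [550.7, -158.9, 296.3]
ee_rot: [-0.002, 0.791, 0.612, -0.001]
force: [-0.3, 0.8, -0.2]
grip_width: -0.003
```

```bash
cat >> h.py <<'E'
from scipy.spatial.transform import Rotation as R
def W(s,M):
    c,t=np.cos(s[2]),np.sin(s[2]); return np.c_[s[0]+c*M[:,0]-t*M[:,1],s[1]+t*M[:,0]+c*M[:,1],M[:,2]]
def infix(s,X):
    d=np.array(X)-[s[0],s[1],0]; c,t=np.cos(s[2]),np.sin(s[2]); return np.array([c*d[0]+t*d[1],-t*d[0]+c*d[1],d[2]])
E
python3 - <<'E'
from h import *
s=[565.8,-104.7,1.3126]
p=eyes.capture('wrist')
M=np.array([[80,-70,12],[-135,-70,12],[-135,70,12],[80,70,12.],[0,-33,40],[0,33,40],[35,0,85],[110,0,165.5]])
k=proj(p,W(s,M)); print(k.round())
f=p['frame'].copy()
for a in k:
    if abs(a).max()<2000: cv2.circle(f,tuple(int(v) for v in a),3,(255,0,0),1)
p2=dict(p,frame=f); save(p2,'w1.png')
st=telemetry.sense(); qq=st['ee_rot']
print(st['time_s'],st['eef_pos'],infix(s,st['eef_pos']),R.from_quat([*qq[1:],qq[0]]).as_matrix().round(3),st['force'])
E
```

```text
[[309.  45.]
 [301. 196.]
 [210. 196.]
 [204.  44.]
 [281. 107.]
 [231. 106.]
 [256.  78.]
 [257. -15.]]
3.85 [ 550.41654236 -157.99573433  296.84506896] [-55.45705961   1.26515092 296.84506896] [[ 0.25   0.968 -0.005]
 [ 0.968 -0.25   0.002]
 [ 0.001 -0.005 -1.   ]] [-0.23002241  0.72930178  0.81536617]
```

View pics/w1.png

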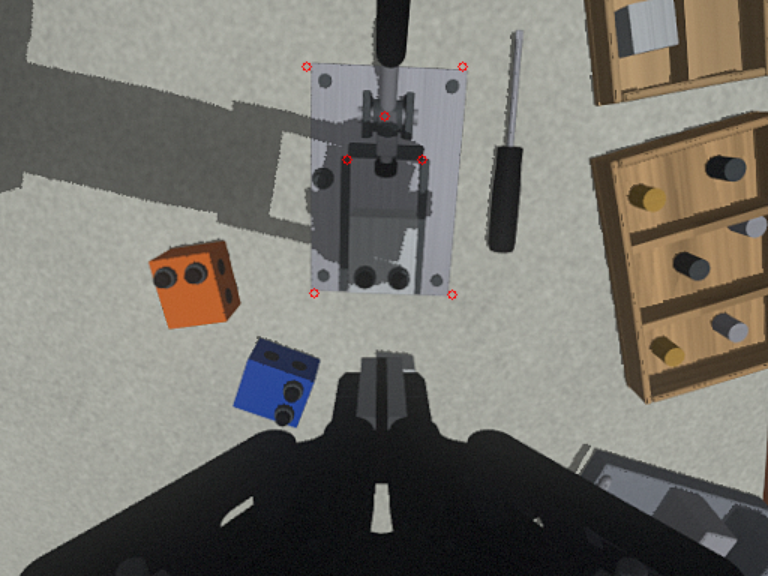

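The wrist view confirms the fit to a few mm. Plate corners are at about (312,64), (466,69), (451,295) and (316,291); the block's cartridges are at (365,277) and (399,278). Refining once and computing the descent.

```bash
python3 - <<'E'
from h import *
from scipy.optimize import least_squares
p=eyes.capture('wrist')
M=np.array([[80,70,12],[80,-70,12],[-135,-70,12],[-135,70,12.]])
uv=np.array([[312,64],[466,69],[451,295],[316,291]])/1.5
r=least_squares(lambda s:(proj(p,W(s,M))-uv).ravel(),[566,-105,1.31]); s=r.x
print(s,r.fun.round(1))
st=telemetry.sense(); qq=st['ee_rot'];Rt=R.from_quat([*qq[1:],qq[0]])
V=p['view'];cam=-V[:3,:3].T@V[:3,3]; print('cam in tool',Rt.inv().apply(cam-st['eef_pos']).round())
for a in ([365,277],[399,278]): print('cart',infix(s,at_z(p,np.array(a)/1.5,78)).round(1))
print('block front edge',infix(s,at_z(p,np.array([385,213])/1.5,62)).round(1))
for r in nets.spot_in('spare_block',p)[:2]: b=np.array(r['rect']);print('spare',r['confidence'],infix(s,at_z(p,b[[0,1]],30)).round(),infix(s,at_z(p,b[[2,3]],30)).round())
print('tcp',infix(s,st['eef_pos']).round(1), 'yaw err',np.arctan2(*Rt.as_matrix()[[1,0],0])-s[2])
v=W(s,np.array([[-128,0,0.]]))[0]
for z in (110,36): v[2]=z; print(v,Rt.inv().apply(v-st['eef_pos']).round(1)/120)
E
```

```text
[ 568.268423   -103.89387357    1.2933211 ] [-0.6  0.2  1.  -0.4  0.4 -0.1 -0.8  0.4]
cam in tool [  82.    0. -171.]
cart [-97.3  16.7  78. ]
cart [-97.5 -12.7  78. ]
block front edge [-44.1   0.8  62. ]
tcp [-56.6   2.6 297.3] yaw err 0.02534745035252217
[ 533.20559775 -226.99788766  110.        ] [-0.59583333  0.01333333  1.56      ]
[ 533.20559775 -226.99788766   36.        ] [-0.59583333  0.01583333  2.17666667]
```

Call:
drive_tool(
  series="-0.76 0.02 0 0 0 0.05 0;-0.76 0.02 0 0 0 0.05 0;-0.76 0.02 0.5 0 0 0.05 0;-0.76 0.02 1 0 0 0.05 0;-0.76 0.02 1 0 0 0.05 0;-0.76 0.02 1 0 0 0.05 0",
)

```text
time_s: 4.55
eef_pos: [528.3, -244.0, 175.4]
ee_rot: [-0.004, 0.797, 0.603, -0.002]
force: [-0.3, -0.0, 0.5]
grip_width: 0.001
```

Call:
drive_tool(
  series="0 0 0.5 0 0 0 0;0 0 0.9 0 0 0 0;0 0 1 0 0 0 0;0 0 1 0 0 0 0;0 0 1 0 0 0 0",
)

```text
time_s: 5.05
eef_pos: [528.8, -243.6, 58.1]
ee_rot: [-0.002, 0.797, 0.604, -0.001]
force: [-0.0, 0.4, 1.0]
grip_width: -0.003
```

```bash
python3 - <<'E'
from h import *
s=[568.3,-103.9,1.2933]
st=telemetry.sense(); qq=st['ee_rot'];Rt=R.from_quat([*qq[1:],qq[0]])
print(infix(s,st['eef_pos']).round(1),st['force'],np.arctan2(*Rt.as_matrix()[[1,0],0])-s[2],Rt.as_matrix()[2].round(3))
p=eyes.capture('wrist'); save(p,'w2.png')
E
```

```text
[-145.2   -0.2   58.1] [-0.01510951  0.4161966   0.99767404] 0.0032811234506218145 [ 0.001 -0.005 -1.   ]
```

View pics/w2.png

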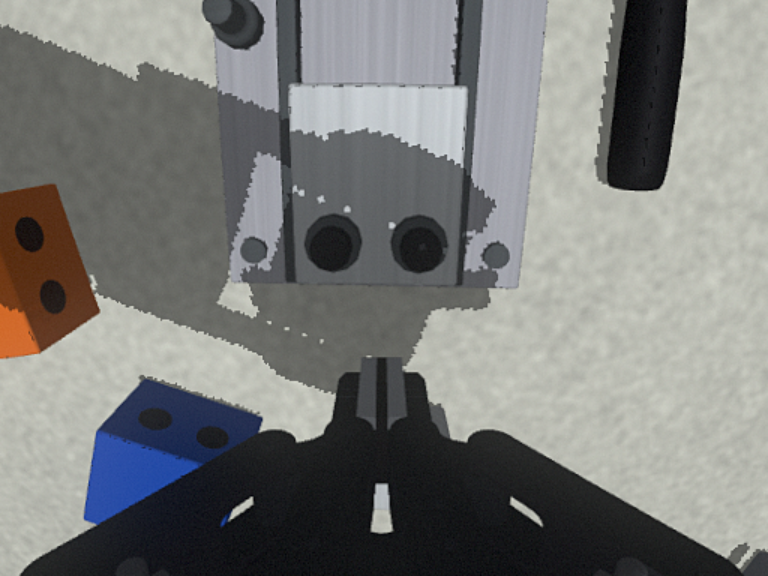

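The block is centred between the rails at about (378,185), and the fingers are behind it at (381,370), on the centre line. Lower and push.

Call:
drive_tool(
  series="0 0 0.17 0 0 0 0;0 0 0.17 0 0 0 0;0.05 0 0.17 0 0 0 0;0.1 0 0.17 0 0 0 0;0.15 0 0.17 0 0 0 0;0.2 0 0.17 0 0 0 0;0.25 0 0.17 0 0 0 0;0.3 0 0.17 0 0 0 0;0.35 0 0.17 0 0 0 0;0.4 0 0.17 0 0 0 0;0.4 0 0.17 0 0 0 0",
)

```text
time_s: 6.2
eef_pos: [541.9, -197.0, 38.1]
ee_rot: [-0.002, 0.797, 0.604, -0.001]
force: [-1.4, -1.0, 1.5]
grip_width: 0.0
```

Call:
drive_tool(
  series="0.03 0 0 0 0 0 0;0.05 0 0 0 0 0 0;0.06 0 0 0 0 0 0;0.07 0 0 0 0 0 0;0.07 0 0 0 0 0 0",
)

```text
time_s: 6.7
eef_pos: [544.2, -188.9, 38.2]
ee_rot: [-0.002, 0.797, 0.604, -0.001]
force: [-3.4, -3.2, 1.2]
grip_width: -0.001
```

```bash
cat > chk.py <<'E'
from h import *
s=[568.3,-103.9,1.2933]
st=telemetry.sense(); qq=st['ee_rot'];Rt=R.from_quat([*qq[1:],qq[0]])
print(st['time_s'],infix(s,st['eef_pos']).round(1),infix([0,0,s[2]],st['force']).round(1),st['grip_width'],np.arctan2(*Rt.as_matrix()[[1,0],0])-s[2])
E
python3 chk.py
```

```text
6.7 [-88.4  -0.1  38.2] [-4.   2.4  1.2] -0.0012313441224723893 0.0036284119941241144
```

Call:
drive_tool(
  series="0.02 0 0 0 0 0 0;0.03 0 0 0 0 0 0;0.04 0 0 0 0 0 0;0.04 0 0 0 0 0 0",
)

```text
time_s: 7.1
eef_pos: [545.6, -184.1, 38.2]
ee_rot: [-0.002, 0.797, 0.604, -0.001]
force: [-2.8, -2.7, 0.3]
grip_width: 0.001
```

Call:
drive_tool(
  series="0.01 0 0 0 0 0 0;0.02 0 0 0 0 0 0;0.025 0 0 0 0 0 0;0.025 0 0 0 0 0 0",
)

```text
time_s: 7.5
eef_pos: [546.5, -181.1, 38.2]
ee_rot: [-0.002, 0.797, 0.604, -0.001]
force: [-1.3, -2.6, 0.5]
grip_width: 0.002
```

```bash
python3 chk.py
```

```text
7.5 [-80.2  -0.1  38.2] [-2.9  0.5  0.5] 0.0016476572702363158 0.003872870202246137
```

Call:
drive_tool(
  series="0.01 0 0 0 0 0 0;0.02 0 0 0 0 0 0;0.025 0 0 0 0 0 0;0.025 0 0 0 0 0 0",
)

```text
time_s: 7.9
eef_pos: [547.4, -178.0, 38.2]
ee_rot: [-0.002, 0.797, 0.604, -0.001]
force: [-0.9, -2.5, 1.6]
grip_width: -0.001
```

```bash
python3 chk.py
```

```text
7.9 [-77.   -0.2  38.2] [-2.6  0.1  1.6] -0.0011545636635791683 0.003955800435186507
```

Call:
drive_tool(
  series="0.01 0 0 0 0 0 0;0.02 0 0 0 0 0 0;0.025 0 0 0 0 0 0;0.025 0 0 0 0 0 0",
)

```text
time_s: 8.3
eef_pos: [548.2, -175.0, 38.2]
ee_rot: [-0.002, 0.797, 0.604, -0.001]
force: [-1.0, -2.6, 1.0]
grip_width: -0.001
```

```bash
python3 chk.py; python3 - <<'E'
from h import *
p=eyes.capture('wrist'); save(p,'w3.png')
s=[568.3,-103.9,1.2933]
k=proj(p,W(s,np.array([[0,-30,40],[0,30,40],[0,-30,62],[0,30,62.],[-70,-30,62],[-70,30,62]])));print(k*1.5)
E
```

```text
8.3 [-73.9  -0.2  38.2] [-2.8  0.3  1. ] -0.0005972685398168186 0.004035060670791291
[[468.26580668 154.36529883]
 [295.85913449 153.74806642]
 [480.70739331 158.07285219]
 [283.13018171 157.36356235]
 [467.00686361 364.96423467]
 [295.29400654 364.13105543]]
```

View pics/w3.png

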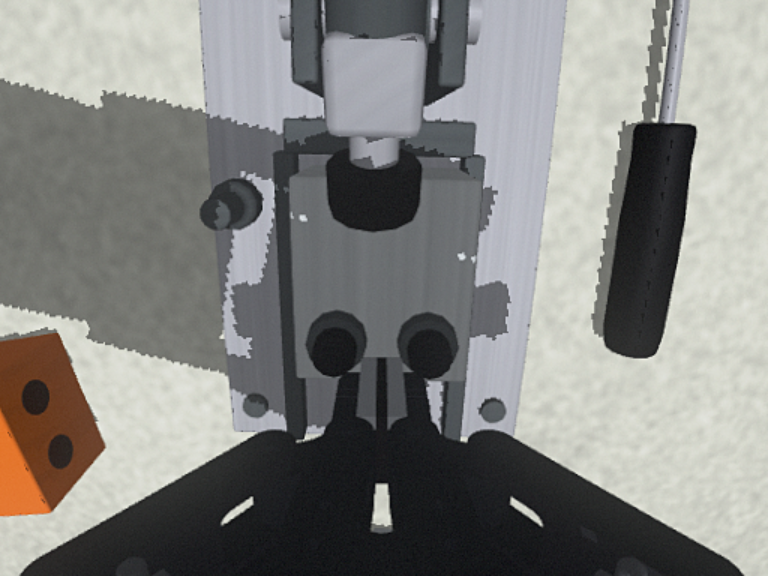

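The block's rear edge is at row 380, where home would put it at about row 364, so roughly 5–6 mm remain. Pushing on until the force rises.

Call:
drive_tool(
  series="0.01 0 0 0 0 0 0;0.02 0 0 0 0 0 0;0.025 0 0 0 0 0 0;0.025 0 0 0 0 0 0",
)

```text
time_s: 8.75
eef_pos: [549.1, -172.0, 38.2]
ee_rot: [-0.002, 0.797, 0.604, -0.001]
force: [-0.6, -2.9, 1.2]
grip_width: 0.003
```

Call:
drive_tool(
  series="0.01 0 0 0 0 0 0;0.015 0 0 0 0 0 0;0.02 0 0 0 0 0 0;0.02 0 0 0 0 0 0",
)

```text
time_s: 9.15
eef_pos: [549.7, -169.7, 38.2]
ee_rot: [-0.002, 0.797, 0.604, -0.001]
force: [-1.2, -3.5, 1.3]
grip_width: -0.001
```

```bash
python3 chk.py
```

```text
9.15 [-68.4  -0.2  38.2] [-3.7  0.2  1.3] -0.0011640103779597922 0.0040936029180458355
```

Call:
drive_tool(
  series="0.008 0 0 0 0 0 0;0.015 0 0 0 0 0 0;0.015 0 0 0 0 0 0",
)

```text
time_s: 9.45
eef_pos: [550.0, -168.9, 38.3]
ee_rot: [-0.001, 0.797, 0.604, -0.001]
force: [-2.6, -7.5, 1.2]
grip_width: 0.003
```

Call:
drive_tool(
  series="0.008 0 0 0 0 0 0;0.015 0 0 0 0 0 0;0.015 0 0 0 0 0 0",
)

```text
time_s: 9.75
eef_pos: [550.2, -168.6, 38.7]
ee_rot: [-0.0, 0.797, 0.604, -0.002]
force: [-4.2, -10.4, 3.2]
grip_width: -0.001
```

```bash
python3 chk.py; python3 - <<'E'
from h import *
p=eyes.capture('wrist'); save(p,'w4.png')
s=[568.3,-103.9,1.2933]
k=proj(p,W(s,np.array([[0,-30,40],[0,30,40],[0,-30,62],[0,30,62.],[-70,-30,62],[-70,30,62]])));print(k*1.5)
E
```

```text
9.75 [-67.2  -0.3  38.7] [-11.1   1.2   3.2] -0.00108989062268008 0.004361978446607129
[[466.9300433  173.73114069]
 [296.61933567 173.05087199]
 [478.99747484 180.48817588]
 [284.21535138 179.7050726 ]
 [465.27035824 381.25459718]
 [296.38350384 380.38680076]]
```

The force has risen to 11 N with the tool stalled. Back off and check.

Call:
drive_tool(
  series="0.02 0 0 0 0 0 0;0.03 0 0 0 0 0 0;0.03 0 0 0 0 0 0;-0.1 0 0 0 0 0 0;-0.25 0 0 0 0 0 0;-0.25 0 0 0 0 0 0;-0.25 0 -0.4 0 0 0 0;-0.25 0 -0.8 0 0 0 0;-0.25 0 -1 0 0 0 0;-0.25 0 -1 0 0 0 0",
)

```text
time_s: 10.8
eef_pos: [544.2, -197.2, 162.4]
ee_rot: [0.002, 0.797, 0.604, -0.001]
force: [-0.0, 0.5, -0.8]
grip_width: 0.001
```

```bash
python3 chk.py; python3 - <<'E'
from h import *
p=eyes.capture('wrist')
s=[568.3,-103.9,1.2933]
k=proj(p,W(s,np.array([[-70,-30,62],[-70,30,62],[0,-30,62],[0,30,62]])))
f=p['frame'].copy()
for a in k: cv2.circle(f,tuple(int(v) for v in a),2,(255,0,0),1)
save(dict(p,frame=f),'w5.png')
E
```

```text
10.8 [-96.4  -2.4 162.4] [ 0.4  0.2 -0.8] 0.0010870205974059964 0.004763442189708922
```

View pics/w5.png

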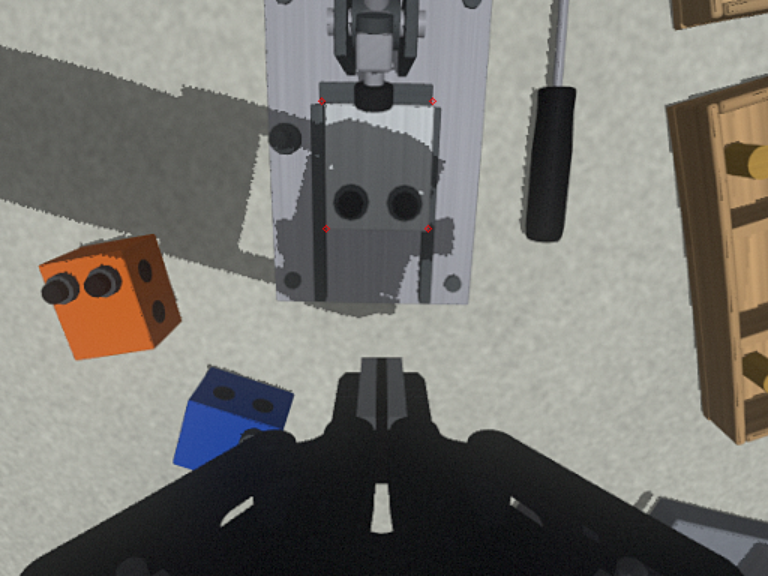

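The block's rear edge matches the predicted home position at row 229, with its front flush against the stop at row 102. Next, over the handle to its far side.

Call:
drive_tool(
  series="0 -0.02 -0.5 0 0 0 0;0 -0.02 -1 0 0 0 0;0 -0.02 -1 0 0 0 0;0.4 -0.02 -1 0 0 0 0;0.8 -0.02 -1 0 0 0 0;1 -0.02 -1 0 0 0 0;1 -0.02 -1 0 0 0 0",
)

```text
time_s: 11.55
eef_pos: [573.7, -76.8, 277.6]
ee_rot: [-0.001, 0.795, 0.606, -0.002]
force: [0.7, 0.1, -0.5]
grip_width: -0.0
```

Call:
drive_tool(
  series="0.4 0 0 0 0 0 0;0.8 0 0 0 0 0 0;1 0 0 0 0 0 0;1 0 0 0 0 0 0",
)

```text
time_s: 11.95
eef_pos: [605.5, 41.2, 275.7]
ee_rot: [-0.002, 0.794, 0.607, -0.003]
force: [0.3, -0.4, -0.1]
grip_width: -0.002
```

Call:
drive_tool(
  series="0.2 0 0 0 0 0 0;0.2 0 0 0 0 0 0;0.2 0 0.4 0 0 0 0;0.2 0 0.8 0 0 0 0;0.2 0 1 0 0 0 0;0.2 0 1 0 0 0 0",
)

```text
time_s: 12.55
eef_pos: [608.8, 62.8, 151.5]
ee_rot: [-0.005, 0.795, 0.607, -0.006]
force: [-0.4, -0.7, 0.2]
grip_width: -0.0
```

```bash
python3 chk.py; python3 - <<'E'
from h import *
p=eyes.capture('scene'); s=[568.3,-103.9,1.2933]
st=telemetry.sense()
f=p['frame'].copy()
for a in proj(p,np.vstack([W(s,np.array([[110,0,165.5]])),st['eef_pos']])): cv2.circle(f,tuple(int(v) for v in a),1,(255,0,0),-1)
cv2.imwrite('pics/s1.png',cv2.resize(f[120:270,160:320,::-1],None,fx=4,fy=4))
E
```

```text
12.55 [171.4   6.7 151.5] [-0.7  0.2  0.2] -0.00043299720249599503 0.0108348341877047
```

View pics/s1.png

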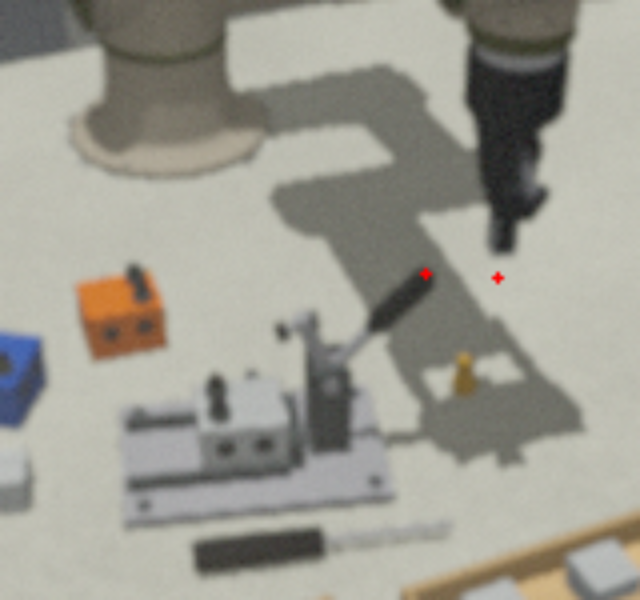

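The handle mark fits, but the fingertip shows at (500,252) against the projected TCP at (498,278). I'll triangulate the visible tip before relying on the TCP.

```bash
python3 - <<'E'
from h import *
s=[568.3,-103.9,1.2933]
w=eyes.capture('wrist');c=eyes.capture('scene');t=eyes.capture('top')
st=telemetry.sense(); print(st['eef_pos'],infix(s,st['eef_pos']))
qq=st['ee_rot'];Rt=R.from_quat([*qq[1:],qq[0]])
print('wrist tcp px',proj(w,st['eef_pos'])*1.5)
for d in (0,-10,-20,-30): print(d,[ (proj(w,st['eef_pos']+Rt.apply([x,0,d]))*1.5).round()[0].tolist() for x in (-11,0,11)])
o1,d1=ray(w,np.array([381,357])/1.5); o2,d2=ray(c,[160+500/4,120+252/4])
A=np.c_[d1,-d2]; k=np.linalg.lstsq(A,o2-o1,rcond=None)[0]
a,b=o1+k[0]*d1,o2+k[1]*d2; print('tri',a,b,'tool',Rt.inv().apply((a+b)/2-st['eef_pos']).round(1))
ims=[]
for q in (c,t):
    u=proj(q,st['eef_pos'])[0]; x,y=u.astype(int); f=q['frame'].copy(); f[y,x]=[255,0,0]
    ims.append(cv2.resize(f[y-35:y+35,x-40:x+40,::-1],None,fx=5,fy=5,interpolation=cv2.INTER_NEAREST))
cv2.imwrite('pics/tip.png',np.hstack(ims))
E
```

```text
[611.82013398  63.6663843  157.67690642] [173.07830043   4.04933702 157.67690642]
wrist tcp px [[385.112524   346.08149281]]
0 [[385.0, 371.0], [385.0, 346.0], [385.0, 320.0]]
-10 [[385.0, 384.0], [385.0, 358.0], [385.0, 331.0]]
-20 [[385.0, 398.0], [385.0, 371.0], [385.0, 343.0]]
-30 [[385.0, 414.0], [385.0, 386.0], [385.0, 356.0]]
tri [611.23974684  67.03299681 173.01214028] [607.03914813  63.4848202  175.37119325] tool [  0.8  -3.1 -16.5]
```

View pics/tip.png

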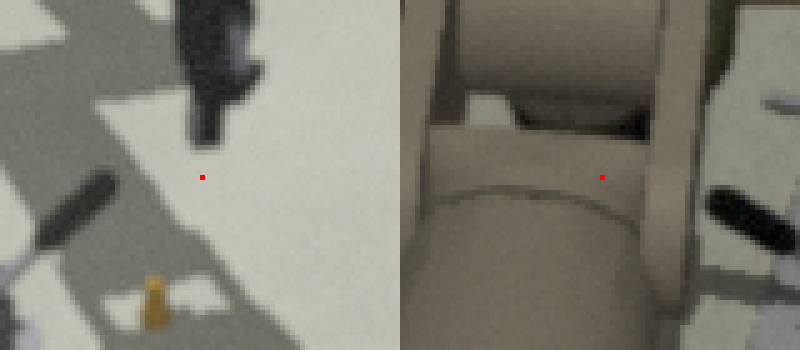

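The visible tip sits about 17–20 mm above the reported TCP: tip (202,145) against the mark at (202,177). So I'll go 30 mm lower for the handle push and feel for contact.

Call:
drive_tool(
  series="0 0.04 0.15 0 0 0 0;0 0.04 0.25 0 0 0 0;0 0.04 0.25 0 0 0 0;-0.15 0.04 0.25 0 0 0 0;-0.25 0.04 0.25 0 0 0 0;-0.3 0.04 0.25 0 0 0 0;-0.3 0.04 0.25 0 0 0 0",
)

```text
time_s: 13.45
eef_pos: [606.9, 26.5, 128.2]
ee_rot: [-0.001, 0.795, 0.607, -0.001]
force: [0.3, 0.3, 0.8]
grip_width: -0.002
```

Call:
drive_tool(
  series="-0.06 0 0 0 0 0 0;-0.12 0 0 0 0 0 0;-0.18 0 0 0 0 0 0;-0.24 0 0 0 0 0 0;-0.24 0 0 0 0 0 0",
)

```text
time_s: 13.95
eef_pos: [599.1, -2.1, 128.3]
ee_rot: [-0.001, 0.795, 0.606, -0.001]
force: [0.8, 1.0, 0.1]
grip_width: 0.0
```

```bash
python3 chk.py
```

```text
13.95 [106.4  -1.7 128.3] [ 1.2 -0.5  0.1] 0.00011841148587295247 0.00957566455086134
```

```bash
python3 - <<'E'
from h import *
p=eyes.capture('scene'); w=eyes.capture('wrist')
a=cv2.resize(p['frame'][150:260,180:290],None,fx=4,fy=4); b=cv2.resize(w['frame'],None,fx=.7,fy=.7)
b=cv2.copyMakeBorder(b,0,440-b.shape[0],0,0,cv2.BORDER_CONSTANT)
cv2.imwrite('pics/c1.png',np.hstack([a,b])[:,:,::-1])
E
```

```text
(no output)
```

View pics/c1.png

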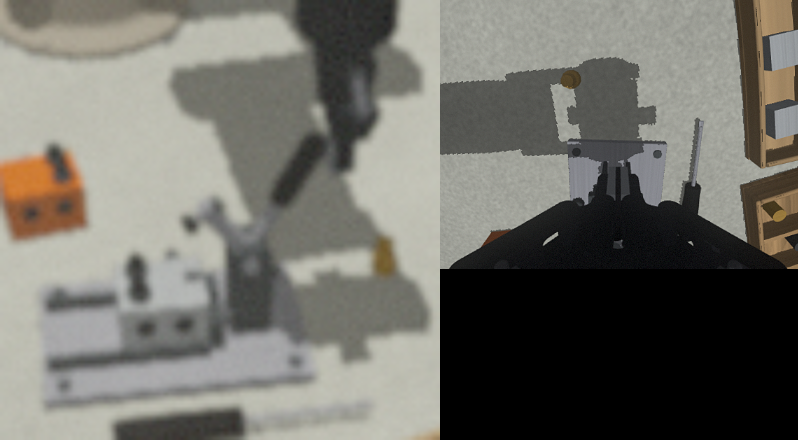

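The fingers are in contact with the grip end at about (328,145), and the handle has already begun to move over. Keep pushing.

Call:
drive_tool(
  series="-0.06 0 0 0 0 0 0;-0.12 0 0 0 0 0 0;-0.18 0 0 0 0 0 0;-0.24 0 0 0 0 0 0;-0.3 0 0 0 0 0 0;-0.3 0 0 0 0 0 0",
)

```text
time_s: 14.65
eef_pos: [589.3, -37.5, 127.9]
ee_rot: [-0.001, 0.795, 0.606, -0.002]
force: [-0.2, 0.1, -0.7]
grip_width: -0.001
```

Call:
drive_tool(
  series="-0.06 0 0 0 0 0 0;-0.12 0 0 0 0 0 0;-0.18 0 0 0 0 0 0;-0.18 0 0 0 0 0 0",
)

```text
time_s: 15.05
eef_pos: [583.4, -59.3, 128.0]
ee_rot: [-0.001, 0.796, 0.606, -0.002]
force: [0.8, 0.5, -0.2]
grip_width: -0.001
```

```bash
python3 chk.py; python3 - <<'E'
from h import *
p=eyes.capture('scene')
cv2.imwrite('pics/c2.png',cv2.resize(p['frame'][150:260,180:290],None,fx=4,fy=4)[:,:,::-1])
E
```

```text
15.05 [ 47.   -2.3 128. ] [ 0.7 -0.6 -0.2] -0.0013646316030522406 0.007658198887158463
```

View pics/c2.png

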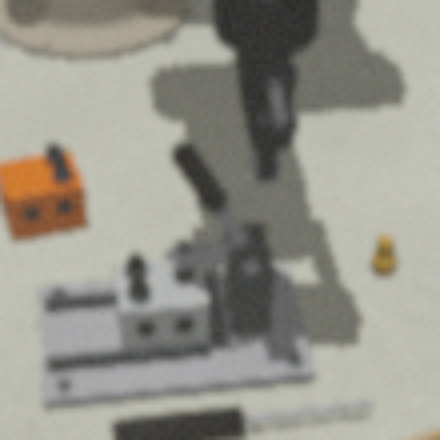

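The clamp has snapped shut: the handle leans over the block from (220,205) to (185,150), and the fingers are clear. Retreat +x and up, then a last check.

Call:
drive_tool(
  series="0.3 0 0 0 0 0 0;0.6 0 0 0 0 0 0;0.8 0 -0.3 0 0 0 0;0.8 0 -0.7 0 0 0 0;0.8 0 -1 0 0 0 0;0.8 0 -1 0 0 0 0;0.8 0 -1 0 0 0 0",
)

```text
time_s: 15.8
eef_pos: [609.5, 34.1, 247.8]
ee_rot: [-0.001, 0.796, 0.606, -0.002]
force: [-0.2, -0.2, -0.6]
grip_width: 0.004
```

```bash
python3 chk.py; python3 - <<'E'
from h import *
s=[568.3,-103.9,1.2933]
p=eyes.capture('scene'); f=cv2.resize(p['frame'][150:260,180:290],None,fx=5,fy=5)
for th,col in ((1.2,(255,0,0)),(1.35,(0,255,0))):
    a=.75-th; X=[[35+110*np.sin(a),0,85+110*np.cos(a)],[-70,-30,62],[-70,30,62],[0,-30,62]]
    k=(proj(p,W(s,np.array(X)))-[180,150]+.5)*5; print(th,k.round(),(proj(p,W(s,np.array(X)))).round(1)[0])
    for v in k: cv2.circle(f,tuple(int(i) for i in v),3,col,1)
cv2.imwrite('pics/c3.png',f[:,:,::-1])
for n in ('fitting','spare_block','screwdriver','jar','plug'):
    for r in nets.spot_in(n,p)[:1]: print(n,np.round(r['rect']),r['confidence'])
E
```

```text
15.8 [144.   -1.9 247.8] [-0.3  0.1 -0.6] 0.0035866001923341834 0.008206318320533867
1.2 [[235. 191.]
 [155. 388.]
 [146. 328.]
 [266. 376.]] [226.4 187.6]
1.35 [[211. 204.]
 [155. 388.]
 [146. 328.]
 [266. 376.]] [221.8 190.3]
spare_block [192. 187. 257. 251.] 0.2
screwdriver [209. 249. 247. 261.] 0.73
jar [104. 259. 127. 288.] 0.8
```

View pics/c3.png

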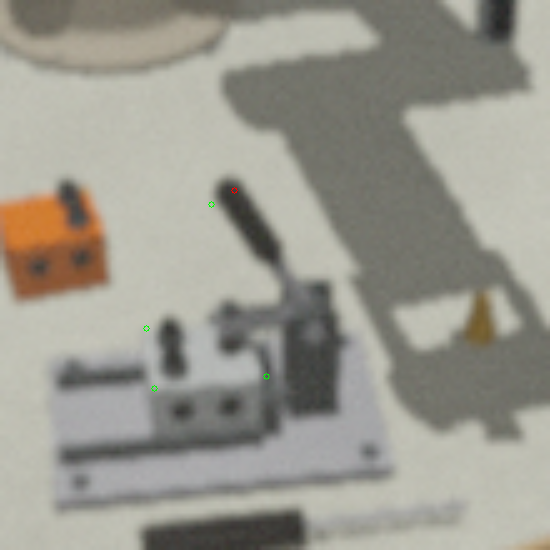

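The handle end at (231,188) matches the 1.2 rad mark rather than 1.35. The pad rests on the block at (232,338), the block sits against the stop, and the robot is clear.

```bash
python3 -c "
from rig import ctrl; print(ctrl.finish_job())"
```

```text
the job is handed in; nothing more can be done
None
```

I pushed the valve block along the rails with the shut fingers until it was home against the stop. I then pushed the clamp handle over from its far side until it snapped shut, backed the arm away and handed the job in at about 16 s.

**Checks that passed**
- **Block home:** the push force rose from about 3 N to 11 N with the tool stalled. The wrist picture showed the block's edges on the predicted home marks, with the clamp still open.
- **Clamp shut:** in the last scene picture the handle end fits about 1.2 rad rather than 1.35, and the pad sits on the block. I could not measure the pad force directly.
- **Robot clear:** the arm was well away at the end, with about 0 N on the tool.

**Disagreements and gaps**
- **Fingertip position:** the visible fingertip triangulated about 17–20 mm above the reported TCP. The block and the handle were both met 10–15 mm later along x than I had expected. I relied on force and pictures for contact and allowed for the height difference in the handle push.
- **Bystanders:** in the last network check the jar and screwdriver were found, but the plug and fitting were not. The spare block only gave a false low-confidence hit on the fixture, and I did not check the spool. The fitting is visible in the final picture, I saw nothing disturbed in the pictures, and the arm's path kept clear of all of them.

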